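# Make up a sake set and a tea set in the pottery

## Task

Make up two orders from the fired pots on the ware board: on the dark tray the brown bottle in the large well and the white cup in the small well; on the pale tray the green tea jar in the large well, closed with its lid, and the brown cup in the small well. Everything must stand upright and flat in its well with the lid seated; set the pots down gently, never let them drop or tip over, and leave the rest of the stock where it stands.

Things in the scene. Friction and masses are not known exactly. Their poses are not given: they have to be found in the camera images.
- brown_bottle: sake bottle, dark brown glaze, 138 tall: round belly of diameter 66 about 40 up, foot diameter 48, shoulders closing to a straight neck of diameter 29 that runs from 98 to the top. About 0.26 kg. Origin at the centre of its underside, z up. To be packed.
- white_cup: straight-sided handleless cup, white glaze, unglazed buff foot; open top. 52 tall, outside diameter 50 (straight from 30 up to the rim, about 48 at 16 up), foot diameter 32, wall 4, about 0.13 kg. Origin at the centre of its underside, z up. To be packed.
- tea_jar: open tea jar, pale green (celadon) glaze, a plain cylinder 72 tall, outside diameter 60 from 14 up to the rim, foot diameter 50, mouth 48 across inside, wall 6; about 0.25 kg. Origin at the centre of its underside, z up.
- jar_lid: pale green lid of the tea jar, 36 tall, 0.06 kg: buff tapered plug underneath (diameter 32 at the bottom, 41 at the top, 8 high), disc of diameter 58 from 8 to 14 up, upright knob of diameter 17 from 14 to 36 up. Starts standing on its plug. Closed, the plug is inside the jar's mouth and the disc on the rim: its origin is then 64 above the jar's. Origin at the centre of the plug's underside, z up.
- brown_cup: straight-sided handleless cup, dark brown glaze, unglazed buff foot; open top. 52 tall, outside diameter 50 (straight from 30 up to the rim, about 48 at 16 up), foot diameter 32, wall 4, about 0.13 kg. Origin at the centre of its underside, z up. To be packed.
- dark_tray: serving tray of dark walnut, 230 x 110 x 18 thick, does not shift. Two round wells, 5 deep (floor 13 above the origin), floor a little different in tone: large, diameter 70, centred at x = -50, y = 0; small, diameter 50, centred at x = +52, y = 0 in the tray's frame. A thin dark slot marks each end. Origin at the centre of its underside, x along its length towards the small well, z up.
- pale_tray: serving tray of pale wood, 230 x 110 x 18 thick, does not shift. Two round wells, 5 deep (floor 13 above the origin), floor a little different in tone: large, diameter 70, centred at x = -50, y = 0; small, diameter 50, centred at x = +52, y = 0 in the tray's frame. A thin dark slot marks each end. Origin at the centre of its underside, x along its length towards the small well, z up.
- green_cup: straight-sided handleless cup, pale green glaze, unglazed buff foot; open top. 52 tall, outside diameter 50 (straight from 30 up to the rim, about 48 at 16 up), foot diameter 32, wall 4, about 0.13 kg. Origin at the centre of its underside, z up. Spare stock, stays where it is.
- buff_bottle: sake bottle, unglazed buff clay, 138 tall: round belly of diameter 66 about 40 up, foot diameter 48, shoulders closing to a straight neck of diameter 29 that runs from 98 to the top. About 0.26 kg. Origin at the centre of its underside, z up. Spare stock, stays where it is.
- amber_dish: shallow sauce dish, amber inside, brown outside, 18 tall, rim diameter 66, foot 40, about 0.09 kg. Origin at the centre of its underside, z up. Spare stock, stays. All stock starts upright on one plywood board, top 18 above the bench, in rows of three with one place empty, places 105 to 115 apart, each thing within 13 of its place.
Things that resemble listed ones, but are neither listed nor needed, are in the scene too. What is shaped like the brown_bottle but orange or purple is not meant.

How it is judged:
By the outcome, as a careful person would: the job done as asked, in the order asked, and still so for the second after the job is handed in, with the robot touching nothing.
It also fails if it takes over 131 s, if anything falls off the work surface, if the arm or the gripper's body presses on something with over 40 N, if the wrist force passes 120 N, or if a joint passes its speed limit or range.

## Robot

A 6-joint arm with a two-finger parallel gripper is mounted at the origin on the work surface. World frame = base frame: x ahead of the robot, y to its left, z up, the work surface at z = 0. Lengths are in mm, angles in degrees, forces in N, time in s.
With the tool pointing down it reaches from about 350 to 1000 mm from the base axis. Payload 7.1 kg.
Tool frame: the origin (TCP) lies midway between the tips of the shut fingers; the grasp point (between the pads) lies 19 mm behind it; z points along the fingers, y is the line along which they close (so a half turn about z gives the same grasp; the last joint's range is limited). The gripper opens to 85 mm and grips with 20 to 120 N. Pads are 22 mm wide; open, the fingers measure 114 mm over their backs; the gripper's body (76 mm by 85 mm) begins 54 mm behind the grasp point. The pads swing forward as they close: fully open they stand 13 mm farther back than shut.
Start: joints at [65.203, 24.242, 93.386, -0, 62.372, -1.089], TCP at [251.275, 572.246, 193.119] pointing down, gripper open.
Joint ranges: [-172.04, 172.04], [-51.8, 120.97], [4.93, 147.93], [-75.15, 255.16], [6.16, 154.13], [-145.62, 145.62]. Speed limits (degrees/s): [136.94, 136.94, 172.46, 180, 180, 180].

## Interface

Orientations are given as [roll, pitch, yaw] about the fixed x, y, z axes, in that order (R = Rz(yaw) Ry(pitch) Rx(roll)).
In Python, from bench import robot gives the robot as it stands. The module is installed in compiled form; this text tells all that it offers.
- The arm moves only by the tool carry_out, never from a script. Its argument "deltas" is text: rows parted by semicolons, each of 5 numbers parted by spaces: the finger opening in mm, from 0 to 85.4, then the shift along the tool's x, y, z in units of 50 mm (1.0 is 50 mm), then the turn about the tool's z in units of 6 degrees (1.0 is 6 degrees). In form: claw x y z yaw; .... A call has 1 to 5 rows; each row shifts and turns the commanded pose from where the row before left it, along the tool's axes as they then stand; what a row does not reach is not made up. A row lasts 1/10 s, in which the tool goes at most 50 mm and 8.59 degrees, less where a joint would pass 70% of its speed; a pose out of reach is approached as far as the arm can. A call is refused whole if a number of a shift passes 1 or a number of a turn 1, either way. A call with a gripper value outside its range is refused whole. The fingers move at their own pace and stop on an object; the grip force is fixed at half the most. Time passes only in rows, so rows that do not move let the fingers close. It gives the time, the measured TCP pose, the force, the opening and the grip force at its end, in the units of the state.
- robot.state(): the state, without advancing time (a new reading comes with each control period).
- robot.grab_frame(name): name is "side" or "top"; returns (picture, depth): 420x560x3 uint8, blue, green, red; 420x560 float32, mm along the optical axis (not along the pixel's ray), 0 where there is no reading.
- robot.get_calibration(name): a dict with "fov_y" (degrees; the focal length in pixels is half the picture's height over the tangent of half this angle, whatever the lens; pixels are square), "cx", "cy" (the principal point, pixels), "distortion" ([k1, k2, p1, p2, k3] as OpenCV has them; the pictures are not rectified), "position" and "attitude" of the camera in the world. Camera axes: x right, y down, z forward; pixel columns grow to the right and rows downward; lengths in mm; the calibration is good to about 2 mm. A picture is of the moment at which its call begins. get_calibration takes no time and is no camera call.
- robot.job_done(): hands the job in; it is judged then, once.
The state is a dict: "t": time; "joint_pos": joint angles; "joint_velocities": joint speeds; "joint_efforts": joint torques, N m; "ee_pos": TCP position; "ee_rot": TCP orientation; "contact_force": force on the tool from outside, world axes, zero at the start; "wrist_torque": the same for the moment, N m; "finger_gap": opening from 0.0 (shut) to 1.0 (fully open); "gripper_force": force on a finger pad.
Only numpy, scipy, OpenCV 4.12 (cv2) and the standard library are available. Lean on these libraries where they do the work, as an engineer would, in place of code of your own. Each camera call takes 0.05 s, during which the arm holds its last target. There are 200 camera calls.

## Working session

There is one attempt and no reset: what is moved stays moved. The work goes in short steps, Python scripts to look and compute and a tool call to move; the robot and the scene stay as the last step left them, time stands still between calls to the robot, and variables do not carry over. Pictures are saved under pics/ and viewed, at most 14 in all, crops included, and the job is handed in when it is done.

Besides the shell and the picture viewer there is one more tool, called after "Request:" in YAML: its name, and indented under it one key for each argument. carry_out: Moves the arm, as the interface text tells. Its arguments: {"type":"object","properties":{"deltas":{"type":"string"}},"required":["deltas"]}

```bash
mkdir -p pics; python3 - <<'E'
from bench import robot
import cv2,numpy as np
s=robot.state();print(s)
for n in("top","side"):
    im,d=robot.grab_frame(n);cv2.imwrite(f"pics/{n}0.png",im);np.save(f"{n}0.npy",d);print(n,robot.get_calibration(n))
E
```

```text
{'t': 0.0, 'joint_pos': array([ 6.52026149e+01,  2.42835306e+01,  9.34346134e+01,  1.07084999e-03,
        6.23713861e+01, -1.08863552e+00]), 'joint_velocities': array([-0.01365529,  0.00433607, -0.03608193,  0.04772158, -0.08450503,
       -0.08509141]), 'joint_efforts': array([ 3.58789766e-03, -5.57400942e+01, -2.81737608e+01,  8.10522192e-05,
        7.52751745e-03, -1.78867617e-05]), 'ee_pos': array([251.01138403, 571.69006343, 192.33373843]), 'ee_rot': array([-1.79910504e+02, -2.64878994e-03,  1.56290751e+02]), 'contact_force': array([-0.43532885,  0.16414697, -0.19860504]), 'wrist_torque': array([0.01702589, 0.0487207 , 0.04403748]), 'gripper_force': 0.0, 'finger_gap': 1.0003407930795751}
top {'fov_y': 51.55845803337887, 'cx': 290.01519307339254, 'cy': 211.59981977666104, 'distortion': array([-0.11763213,  0.        ,  0.        ,  0.        ,  0.        ]), 'position': array([ 421.26393676,   14.50527915, 1041.32842296]), 'attitude': array([-166.5932849 ,   -0.30270593,  -95.25093484])}
side {'fov_y': 45.77563513245602, 'cx': 272.33666374258513, 'cy': 210.2188846602927, 'distortion': array([-0.11830836,  0.        ,  0.        ,  0.        ,  0.        ]), 'position': array([ 205.30273318, -483.79395814,  812.48062967]), 'attitude': array([-140.74696265,    0.75103868,  -43.66318008])}
```

View pics/top0.png

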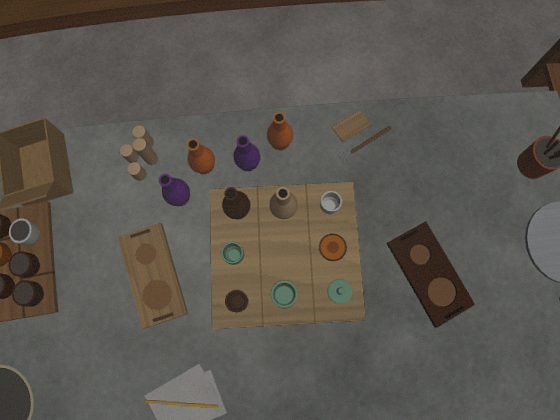

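View pics/side0.png

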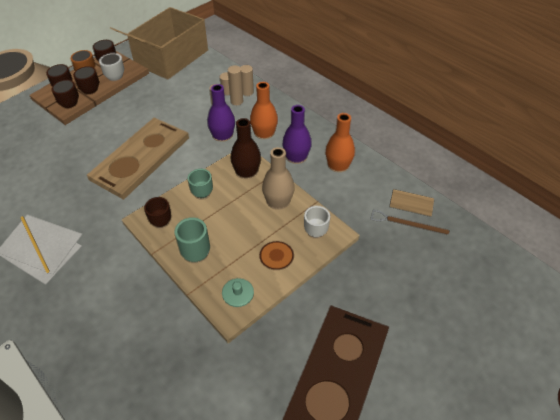

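The top view shows the brown bottle at about (235,200), buff bottle (283,203), white cup (331,202), green cup (233,253) and dish (333,247). The brown cup is at (236,300), the jar (284,293) and the lid (340,291). The pale tray is on the left around (153,276) and the dark tray on the right around (430,275). The side view shows the same layout, with the dark tray partly cut off.

```bash
cat > h.py <<'E'
import numpy as np,cv2
from scipy.spatial.transform import Rotation as R
from scipy.optimize import least_squares
def cam(c,h=420):
    f=h/2/np.tan(np.radians(c['fov_y'])/2)
    K=np.array([[f,0,c['cx']],[0,f,c['cy']],[0,0,1]])
    return K,c['distortion'],R.from_euler('xyz',c['attitude'],degrees=True).as_matrix(),c['position']
def rays(c,uv):
    K,D,Rm,p=cam(c)
    n=cv2.undistortPoints(np.array(uv,float).reshape(-1,1,2),K,D).reshape(-1,2)
    return np.c_[n,np.ones(len(n))]@Rm.T,p
def atz(c,uv,z):
    r,p=rays(c,uv);return p+r*((z-p[2])/r[:,2])[:,None]
def cloud(c,d):
    v,u=np.mgrid[:420,:560];r,p=rays(c,np.c_[u.ravel(),v.ravel()])
    P=p+r*d.ravel()[:,None];P[d.ravel()==0]=np.nan
    return P.reshape(420,560,3)
def circ(P,r):
    f=lambda q:np.hypot(P[:,0]-q[0],P[:,1]-q[1])-r
    return least_squares(f,P[:,:2].mean(0),loss='soft_l1',f_scale=1.).x
E
cat > m.py <<'E'
from h import *
from bench import robot
C={n:robot.get_calibration(n) for n in("top","side")}
W={n:cloud(C[n],np.load(f"{n}0.npy")) for n in C}
obj=dict(bottle=((235,200),156),buff=((283,203),156),wcup=((331,202),70),gcup=((233,253),70),dish=((333,247),36),bcup=((236,300),70),jar=((284,293),90),lid=((340,291),54),purple1=((247,155),138),purple2=((176,190),138))
for k,(uv,zt) in obj.items():
    s=atz(C['top'],[uv],zt*.6)[0]
    for n in C:
        P=W[n].reshape(-1,3);P=P[np.isfinite(P[:,2])]
        Q=P[(np.hypot(*(P[:,:2]-s[:2]).T)<60)&(P[:,2]>zt-6)]
        Q=Q[np.hypot(*(Q[:,:2]-np.median(Q[:,:2],0)).T)<40] if len(Q) else Q
        if len(Q)>3:
            lo,hi=Q.min(0),Q.max(0);print(k,n,len(Q),'zmax',hi[2].round(1),'mid',((lo+hi)/2)[:2].round(1),'ext',(hi-lo)[:2].round(1))
        else: print(k,n,'few',s.round(0))
for n,uv in(("top",(270,230)),("top",(60,150)),("top",(300,370)),("side",(250,230))):print(n,uv,W[n][uv[1],uv[0]].round(1))
im=cv2.imread('pics/top0.png')
a=cv2.resize(im[215:335,110:195],None,fx=4.6,fy=4.6,interpolation=cv2.INTER_CUBIC);b=cv2.resize(im[215:335,385:475],None,fx=4.4,fy=4.6,interpolation=cv2.INTER_CUBIC)
cv2.imwrite('pics/trays.png',np.clip(np.hstack([a,b])*1.6,0,255).astype(np.uint8))
E
python3 m.py
```

```text
bottle top 146 zmax 157.6 mid [682.8 111.7] ext [29.3 26.2]
bottle side 156 zmax 161.4 mid [682.6 113.7] ext [29.3 32. ]
buff top 144 zmax 157.6 mid [673.1   1.6] ext [28.4 26.5]
buff side 166 zmax 160.7 mid [673.6   4.1] ext [30.3 31. ]
wcup top 116 zmax 72.1 mid [ 669.1 -107.9] ext [48.  49.8]
wcup side 221 zmax 74.3 mid [ 667.8 -108. ] ext [50.7 49.6]
gcup top 117 zmax 71.8 mid [569.7 128.2] ext [48.4 48.4]
gcup side 198 zmax 74.7 mid [568.5 129.8] ext [49.8 50.6]
dish top 599 zmax 40.2 mid [ 567.5 -102.8] ext [64.8 64.3]
dish side 793 zmax 40.9 mid [ 566.6 -102.2] ext [66.  66.9]
bcup top 120 zmax 71.5 mid [461.7 125.6] ext [46.7 48.9]
bcup side 215 zmax 74.5 mid [460.4 127.6] ext [48.1 50.4]
jar top 201 zmax 92.8 mid [466.7  19.4] ext [59.1 55.3]
jar side 361 zmax 95.0 mid [465.3  20.6] ext [59.4 60.9]
lid top 45 zmax 55.6 mid [ 463.2 -109.2] ext [15.8 16.4]
lid side 76 zmax 59.2 mid [ 462.8 -108.5] ext [16.6 15.8]
purple1 top 129 zmax 140.1 mid [808.2  79.8] ext [29. 27.]
purple1 side 134 zmax 142.7 mid [807.9  82.5] ext [32.5 29.8]
purple2 top 131 zmax 140.8 mid [732.9 257.6] ext [27.8 29.1]
purple2 side 117 zmax 142.8 mid [731.7 261.5] ext [28.9 34.1]
top (270, 230) [622.7  38.7  19.1]
top (60, 150) [872.  555.6  39.3]
top (300, 370) [292.9  -2.3  -0.4]
side (250, 230) [580.  -11.1  15.4]
```

View pics/trays.png

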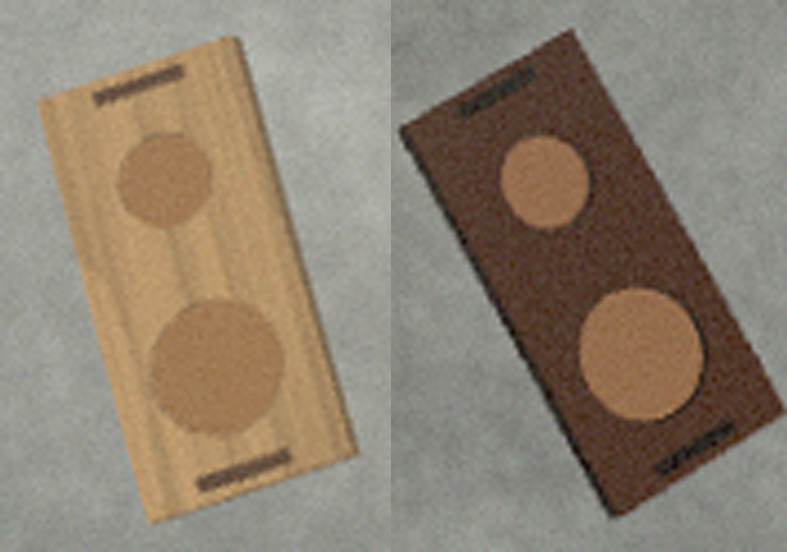

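Crop pixels mapped back to the full picture, with the half-pixel shift: pale small (145.5,253.7), pale large (156.8,294.4), dark small (419.6,253.9), dark large (441.6,291.6).

```bash
python3 - <<'E'
from h import *
from bench import robot
T=dict(ps=(145.5,253.7),pl=(156.8,294.4),ds=(419.6,253.9),dl=(441.6,291.6))
S=dict(ps=(154,141),pl=(125,167),ds=(348,347),dl=(327,402))
for n,D in(("top",T),("side",S)):
    c=robot.get_calibration(n);q={k:atz(c,[v],17)[0,:2] for k,v in D.items()}
    print(n,{k:v.round(1) for k,v in q.items()})
    for t in'pd':
        v=q[t+'s']-q[t+'l'];print(t,np.hypot(*v).round(1),np.degrees(np.arctan2(v[1],v[0])).round(1), ((q[t+'s']+q[t+'l'])/2).round(1))
E
```

```text
top {'ps': array([591.9, 341.3]), 'pl': array([493.1, 316.6]), 'ds': array([ 532. , -313.2]), 'dl': array([ 437.6, -352.8])}
p 101.8 14.0 [542.5 329. ]
d 102.3 22.8 [ 484.8 -333. ]
side {'ps': array([592.1, 342.1]), 'pl': array([495. , 317.9]), 'ds': array([ 531.4, -313.3]), 'dl': array([ 436.6, -352.4])}
p 100.1 14.0 [543.5 330. ]
d 102.5 22.4 [ 484.  -332.8]
```

Request:
carry_out:
  deltas: "60 0 0 -0.5 -1; 60 0 0 -0.5 -1; 60 0 0 -0.2 -1; 60 0 0 0 -0.95; 60 0 0 0 0"

```text
t: 0.6
ee_pos: [251.2, 572.1, 253.2]
ee_rot: [180.0, 0.0, -180.0]
contact_force: [0.2, 0.1, -0.6]
finger_gap: 0.706
gripper_force: 0.0
```

Both cameras agree to about 1–2 mm. I'll move above the brown bottle next. At yaw 180, tool x is −world x, tool y is +world y, and tool z points down.

Request:
carry_out:
  deltas: "60 -0.4 -0.45 0 0; 60 -0.6 -0.65 0 0; 60 -0.6 -0.65 0 0; 60 -0.6 -0.65 0 0; 60 -0.6 -0.65 0 0"

```text
t: 1.1
ee_pos: [391.8, 418.1, 252.5]
ee_rot: [-179.9, -0.0, 179.8]
contact_force: [0.8, 0.4, 0.6]
finger_gap: 0.703
gripper_force: 0.0
```

Request:
carry_out:
  deltas: "60 -0.6 -0.65 0 0; 60 -0.6 -0.65 0 0; 60 -0.6 -0.65 0 0; 60 -0.6 -0.65 0 0; 60 -0.6 -0.65 0 0"

```text
t: 1.6
ee_pos: [541.8, 255.5, 252.4]
ee_rot: [-180.0, -0.1, 179.8]
contact_force: [-0.0, 1.9, 0.8]
finger_gap: 0.704
gripper_force: 0.0
```

Request:
carry_out:
  deltas: "60 -0.6 -0.65 0 0; 60 -0.6 -0.65 0 0; 60 -0.6 -0.6 0 0; 60 -0.6 -0.55 0 0; 60 -0.4 -0.4 0 0"

```text
t: 2.1
ee_pos: [682.5, 112.4, 252.1]
ee_rot: [-180.0, -0.1, 179.7]
contact_force: [0.3, -1.0, 0.0]
finger_gap: 0.701
gripper_force: 0.0
```

Request:
carry_out:
  deltas: "60 0 0 0.6 0; 60 0 0 0.8 0; 60 0 0 0.7 0; 60 0 0 0.35 0; 60 0 0 0.2 0"

```text
t: 2.6
ee_pos: [679.4, 114.3, 117.4]
ee_rot: [-180.0, -0.3, 179.8]
contact_force: [0.4, 0.4, -0.1]
finger_gap: 0.702
gripper_force: 0.0
```

Request:
carry_out:
  deltas: "45 0 0 0 0; 35 0 0 0 0; 20 0 0 0 0; 20 0 0 0 0; 20 0 0 0 0"

```text
t: 3.1
ee_pos: [681.7, 114.8, 121.7]
ee_rot: [180.0, 0.1, 180.0]
contact_force: [0.7, 1.4, 0.3]
finger_gap: 0.234
gripper_force: 0.0
```

```bash
python3 - <<'E'
from bench import robot
import cv2,numpy as np
print(robot.state())
a,_=robot.grab_frame("side");b,_=robot.grab_frame("top")
a=cv2.resize(a[60:240,160:330],None,fx=2.3,fy=2.3);b=cv2.resize(b[120:300,180:350],None,fx=2.3,fy=2.3)
cv2.imwrite("pics/g1.png",np.clip(np.hstack([a,b])*1.5,0,255).astype(np.uint8))
E
```

```text
{'t': 3.1, 'joint_pos': array([ 8.57083386e+00,  3.41486296e+01,  8.70607552e+01, -2.28069568e-03,
        5.86993605e+01, -8.14114755e+01]), 'joint_velocities': array([-0.00589452,  0.33467155,  0.24519988, -0.01443724, -0.05499378,
       -0.02107114]), 'joint_efforts': array([ 2.31061698e-03, -6.44742179e+01, -2.69008827e+01, -2.42976857e-04,
       -6.59696772e-03,  3.27531641e-03]), 'ee_pos': array([681.70791827, 114.76642793, 121.6697072 ]), 'ee_rot': array([1.79988301e+02, 9.05226434e-02, 1.79983483e+02]), 'contact_force': array([0.70255177, 1.42512183, 0.26966314]), 'wrist_torque': array([-0.00714846, -0.05379261,  0.00065008]), 'gripper_force': 0.0, 'finger_gap': 0.23419802921807112}
```

View pics/g1.png

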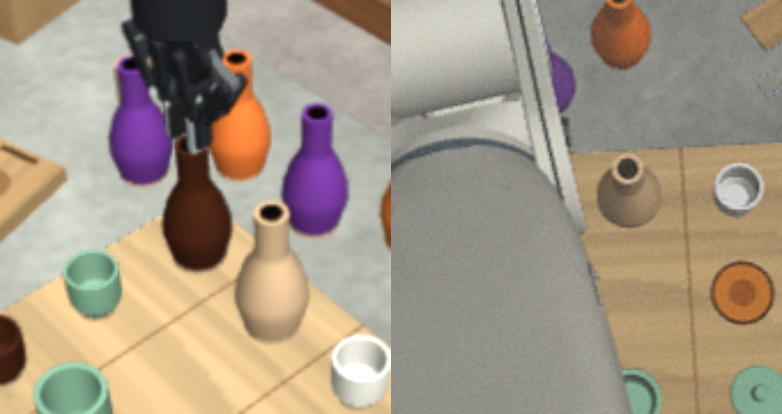

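The fingers closed to 20 mm without gripping, and in the side view the tips sit only at the top of the neck, around full-frame pixel (245,125). I'll check where they really are, using the depth.

```bash
python3 - <<'E'
from h import *
from bench import robot
c=robot.get_calibration("side");im,d=robot.grab_frame("side");W=cloud(c,d)
for v in range(85,150,4):
    print(v,[tuple(W[v,u].round(0).astype(int)) if np.isfinite(W[v,u,0]) else None for u in(236,240,245,250,254)])
K,D,Rm,p=cam(c)
for t in([681.7,114.8,121.7],[682.7,112.5,156]):print(cv2.projectPoints(np.array([t]),cv2.Rodrigues(Rm.T)[0],-Rm.T@p,K,D)[0].ravel().round(1))
print(robot.state()['ee_pos'],robot.state()['finger_gap'])
E
```

```text
85 [(np.int64(662), np.int64(100), np.int64(268)), (np.int64(670), np.int64(98), np.int64(264)), (np.int64(669), np.int64(83), np.int64(273)), (np.int64(675), np.int64(76), np.int64(273)), (np.int64(683), np.int64(75), np.int64(269))]
89 [(np.int64(660), np.int64(99), np.int64(260)), (np.int64(666), np.int64(95), np.int64(259)), (np.int64(671), np.int64(86), np.int64(262)), (np.int64(674), np.int64(76), np.int64(265)), (np.int64(679), np.int64(70), np.int64(265))]
93 [(np.int64(664), np.int64(104), np.int64(247)), (np.int64(666), np.int64(95), np.int64(250)), (np.int64(670), np.int64(85), np.int64(253)), (np.int64(684), np.int64(88), np.int64(244)), (np.int64(677), np.int64(69), np.int64(258))]
97 [(np.int64(663), np.int64(105), np.int64(237)), (np.int64(666), np.int64(96), np.int64(241)), (np.int64(680), np.int64(99), np.int64(231)), (np.int64(688), np.int64(93), np.int64(230)), (np.int64(669), np.int64(60), np.int64(259))]
101 [(np.int64(680), np.int64(127), np.int64(206)), (np.int64(665), np.int64(96), np.int64(232)), (np.int64(675), np.int64(93), np.int64(228)), (np.int64(688), n
[... 2310 characters left out ...]
.int64(675), np.int64(102), np.int64(121)), (np.int64(688), np.int64(102), np.int64(112)), (np.int64(702), np.int64(106), np.int64(100))]
145 [(np.int64(664), np.int64(119), np.int64(105)), (np.int64(667), np.int64(110), np.int64(109)), (np.int64(673), np.int64(101), np.int64(111)), (np.int64(682), np.int64(95), np.int64(109)), (np.int64(693), np.int64(96), np.int64(101))]
149 [(np.int64(660), np.int64(114), np.int64(100)), (np.int64(663), np.int64(105), np.int64(104)), (np.int64(674), np.int64(103), np.int64(98)), (np.int64(680), np.int64(94), np.int64(100)), (np.int64(688), np.int64(91), np.int64(97))]
[243.3 136. ]
[243.5 123.5]
[681.33517013 114.70495707 121.01528831] 0.23362169427680513
```

The depth puts the fingertips at z≈158 while the state reports 121, so the height is off by about 36 mm. I'll raise and open, then compare reported and seen heights again.

Request:
carry_out:
  deltas: "20 0 0 -0.3 0; 20 0 0 -0.5 0; 20 0 0 -0.2 0; 20 0 0 0 0; 20 0 0 0 0"

```text
t: 3.75
ee_pos: [681.0, 114.7, 170.6]
ee_rot: [180.0, 0.0, 180.0]
contact_force: [-0.2, -0.2, -0.9]
finger_gap: 0.234
gripper_force: 0.0
```

```bash
cat > tip.py <<'E'
from h import *
from bench import robot
import sys
c=robot.get_calibration("side");im,d=robot.grab_frame("side");W=cloud(c,d).reshape(-1,3)
s=robot.state();e=s['ee_pos'];print('ee',e.round(1),'gap',s['finger_gap']*85.4,'j',s['joint_pos'].round(2))
hs=im.reshape(-1,3);dark=(hs.max(1).astype(int)-hs.min(1)<14)&(hs.max(1)<110)
Q=W[dark&np.isfinite(W[:,2])&(np.hypot(*(W[:,:2]-e[:2]).T)<65)&(W[:,2]>100)]
for z in range(int(Q[:,2].min()//10*10),300,10):
    q=Q[(Q[:,2]>=z)&(Q[:,2]<z+10)]
    if len(q)>4:print(z,len(q),'x',q[:,0].min().round(),q[:,0].max().round(),'y',q[:,1].min().round(),q[:,1].max().round())
cv2.imwrite(f"pics/{sys.argv[1]}.png",cv2.resize(np.clip(im[20:240,130:360]*1.6,0,255).astype(np.uint8),None,fx=2.6,fy=2.6,interpolation=cv2.INTER_CUBIC))
E
python3 tip.py g2
```

```text
ee [680.6 114.6 169.9] gap 19.760255441411275 j [  8.57  31.1   85.36   0.    63.61 -81.42]
130 6 x 669.0 691.0 y 101.0 120.0
140 8 x 669.0 691.0 y 101.0 123.0
150 41 x 669.0 689.0 y 105.0 124.0
210 47 x 669.0 688.0 y 93.0 131.0
220 79 x 668.0 688.0 y 92.0 131.0
230 84 x 669.0 688.0 y 91.0 132.0
240 77 x 668.0 685.0 y 91.0 137.0
250 81 x 666.0 686.0 y 74.0 157.0
260 149 x 666.0 691.0 y 67.0 164.0
270 158 x 663.0 693.0 y 63.0 167.0
280 196 x 662.0 694.0 y 57.0 172.0
290 196 x 662.0 691.0 y 52.0 177.0
```

View pics/g2.png

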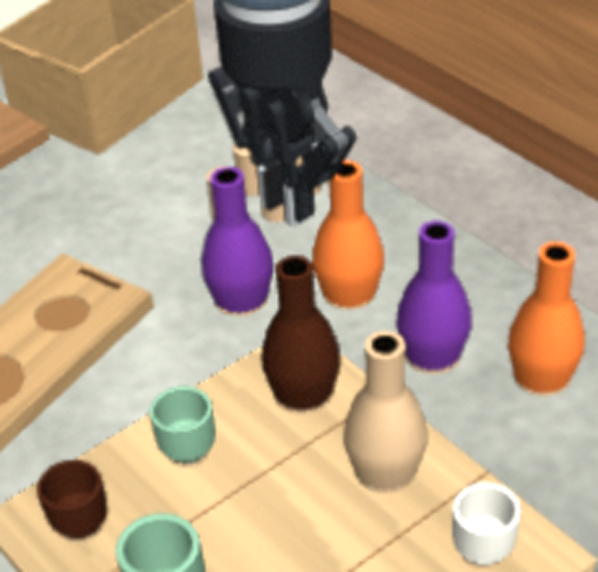

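The picture shows the shut tips about 50 mm above the bottle mouth, near full-frame pixel (244,105). The true tip height is therefore the reported height plus 37, and the offset was the same at both heights. I'll correct for it, add a small sideways shift, and grasp again.

Request:
carry_out:
  deltas: "60 -0.08 0.04 0 0; 60 0 0 0 0; 60 0 0 0.3 0; 60 0 0 0.5 0; 60 0 0 0.5 0"

```text
t: 4.3
ee_pos: [684.9, 116.7, 103.9]
ee_rot: [-180.0, -0.0, 180.0]
contact_force: [0.7, 0.2, 0.5]
finger_gap: 0.703
gripper_force: 0.0
```

Request:
carry_out:
  deltas: "60 0 0 0.3 0; 60 0 0 0.1 0; 60 0 0 0 0; 40 0 0 0 0; 30 0 0 0 0"

```text
t: 4.8
ee_pos: [686.2, 116.8, 87.0]
ee_rot: [180.0, 0.1, 180.0]
contact_force: [0.2, -0.7, 1.2]
finger_gap: 0.373
gripper_force: 0.3
```

Request:
carry_out:
  deltas: "20 0 0 0 0; 20 0 0 0 0; 20 0 0 0 0; 20 0 0 0 0; 20 0 0 0 0"

```text
t: 5.3
ee_pos: [686.3, 116.5, 87.1]
ee_rot: [180.0, 0.1, 180.0]
contact_force: [-0.2, -1.6, 6.2]
finger_gap: 0.325
gripper_force: 59.3
```

Gripped: gap about 28 mm, force 59 N. I'll lift 160 mm and carry the bottle to the dark tray's large well.

Request:
carry_out:
  deltas: "20 0 0 -0.2 0; 20 0 0 -0.6 0; 20 0 0 -0.9 0; 20 0 0 -0.9 0; 20 0 0 -0.6 0"

```text
t: 5.8
ee_pos: [685.8, 117.0, 249.4]
ee_rot: [180.0, 0.2, 180.0]
contact_force: [1.1, 0.1, -2.6]
finger_gap: 0.326
gripper_force: 59.4
```

Request:
carry_out:
  deltas: "20 0.12 -0.25 0 0; 20 0.3 -0.55 0 0; 20 0.35 -0.65 0 0; 20 0.35 -0.65 0 0; 20 0.35 -0.65 0 0"

```text
t: 6.3
ee_pos: [609.0, -22.1, 243.6]
ee_rot: [180.0, -0.2, -180.0]
contact_force: [0.5, -1.1, -2.1]
finger_gap: 0.323
gripper_force: 59.4
```

Request:
carry_out:
  deltas: "20 0.35 -0.65 0 0; 20 0.35 -0.65 0 0; 20 0.35 -0.65 0 0; 20 0.35 -0.65 0 0; 20 0.35 -0.65 0 0"

```text
t: 6.8
ee_pos: [521.5, -184.2, 243.9]
ee_rot: [179.9, -0.2, 180.0]
contact_force: [0.1, 0.1, -2.8]
finger_gap: 0.325
gripper_force: 59.4
```

Request:
carry_out:
  deltas: "20 0.35 -0.65 0 0; 20 0.35 -0.65 0 0; 20 0.35 -0.65 0 0; 20 0.3 -0.55 0 0; 20 0.14 -0.25 0 0"

```text
t: 7.3
ee_pos: [446.9, -322.1, 244.0]
ee_rot: [179.9, -0.2, 179.9]
contact_force: [0.1, 0.1, -2.1]
finger_gap: 0.323
gripper_force: 59.6
```

```bash
python3 - <<'E'
from bench import robot
import cv2,numpy as np
s=robot.state();print(s['ee_pos'],s['joint_pos'],s['finger_gap'],s['gripper_force'])
a,da=robot.grab_frame("side");b,db=robot.grab_frame("top");np.save('sd.npy',da);np.save('td.npy',db)
cv2.imwrite('pics/sd.png',a);cv2.imwrite('pics/td.png',b)
a=a[190:420,200:430];b=b[150:380,330:560]
cv2.imwrite("pics/p1.png",cv2.resize(np.clip(np.hstack([a,b])*1.5,0,255).astype(np.uint8),None,fx=1.7,fy=1.7))
E
```

```text
[ 446.85479788 -322.06135753  244.02528677] [-3.70055014e+01  1.48084793e+01  9.99673719e+01 -2.46774574e-02
  6.53959087e+01 -1.26852828e+02] 0.32322281827712923 59.62287783622742
```

View pics/p1.png

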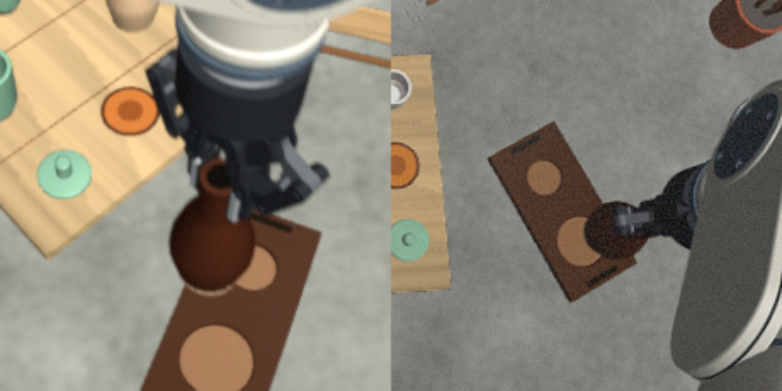

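```bash
python3 - <<'E'
from h import *
from bench import robot
c=robot.get_calibration("side");t=robot.get_calibration("top")
print(atz(c,[(327.6,294.1)],313),atz(t,[(462.9,285.3)],215))
for n,cc,f in(("side",c,'sd'),("top",t,'td')):
    W=cloud(cc,np.load(f+'.npy')).reshape(-1,3);im=cv2.imread(f'pics/{f}.png').reshape(-1,3).astype(int)
    m=(im[:,2]-im[:,0]>8)&(np.hypot(W[:,0]-440,W[:,1]+324)<50)&(W[:,2]>185)&(W[:,2]<250)
    Q=W[m]
    # revolve profile: belly radius about sphere R=33 near z0=base+40
    q=least_squares(lambda p:np.sqrt(((Q[(Q[:,2]<240)]-p)**2).sum(1))-33,[440,-324,215],loss='soft_l1').x
    print(n,len(Q),q.round(1),Q[:,2].min(),Q[:,2].max())
E
```

```text
[[ 442.13211235 -317.6425334   313.        ]] [[ 441.77844406 -325.87513847  215.        ]]
side 1161 [ 442.2 -322.3  217.7] 185.02225802476062 249.98807242824353
top 335 [ 443.  -324.8  217.7] 185.68731606841766 249.9099789164129
```

The bottle's true position is about (442.5,−323), and 29 mm of y is left to go. I'll move over the well and lower.

Request:
carry_out:
  deltas: "20 0.06 -0.35 0 0; 20 0.04 -0.24 0 0; 20 0 0 0.5 0; 20 0 0 0.8 0; 20 0 0 0.8 0"

```text
t: 7.9
ee_pos: [445.5, -350.8, 140.0]
ee_rot: [-179.9, 0.1, -180.0]
contact_force: [0.2, -0.2, -2.8]
finger_gap: 0.321
gripper_force: 60.0
```

Request:
carry_out:
  deltas: "20 0 0 0.6 0; 20 0 0 0.3 0; 20 0 0 0.1 0; 20 0 0 0 0; 20 0 0 0 0"

```text
t: 8.4
ee_pos: [445.7, -351.1, 92.1]
ee_rot: [-179.9, 0.1, -180.0]
contact_force: [0.6, -1.3, -2.0]
finger_gap: 0.322
gripper_force: 59.8
```

```bash
python3 - <<'E'
from bench import robot
import cv2,numpy as np
s=robot.state();print(s['ee_pos'],s['contact_force'])
a,da=robot.grab_frame("side");b,db=robot.grab_frame("top")
a=a[240:420,230:430];b=b[200:380,370:570]
cv2.imwrite("pics/p2.png",cv2.resize(np.clip(np.hstack([a,b])*1.7,0,255).astype(np.uint8),None,fx=2,fy=2))
E
```

```text
[ 445.74312883 -351.08680285   92.07023969] [ 0.62097005 -1.29530282 -1.99652036]
```

View pics/p2.png

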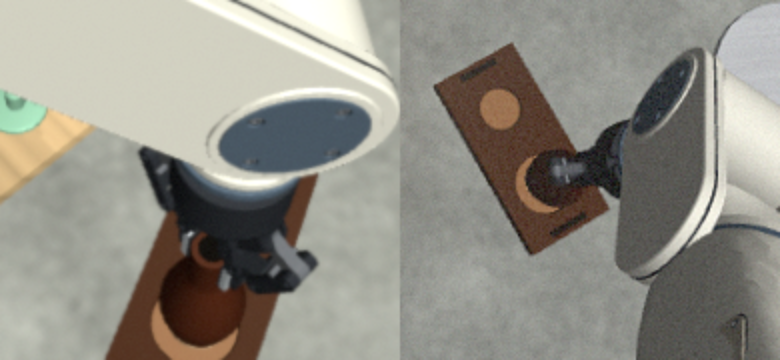

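```bash
cat > bel.py <<'E'
from h import *
from bench import robot
import sys
x,y,z0=map(float,sys.argv[1:4])
for n in("side","top"):
    c=robot.get_calibration(n);im,d=robot.grab_frame(n);W=cloud(c,d).reshape(-1,3);im=im.reshape(-1,3).astype(int)
    m=(im.max(1)<95)&(im[:,2]-im[:,0]>6)&(np.hypot(W[:,0]-x,W[:,1]-y)<42)&(W[:,2]>z0+20)&(W[:,2]<z0+62)
    Q=W[m]
    q=least_squares(lambda p:np.sqrt(((Q-p)**2).sum(1))-33,[x,y,z0+40],loss='soft_l1').x
    print(n,len(Q),q.round(1))
E
python3 bel.py 440 -352 22
```

```text
side 410 [ 441.3 -350.3   66.9]
top 162 [ 441.7 -353.3   64.3]
```

Request:
carry_out:
  deltas: "20 0.08 0 0 0; 20 0 0 0.06 0; 20 0 0 0.06 0; 20 0 0 0.03 0; 20 0 0 0 0"

```text
t: 9.1
ee_pos: [440.4, -350.1, 82.7]
ee_rot: [180.0, -0.0, 180.0]
contact_force: [-0.0, 0.0, -2.5]
finger_gap: 0.324
gripper_force: 59.8
```

Request:
carry_out:
  deltas: "20 0 0 0.02 0; 20 0 0 0 0; 20 0 0 0.02 0; 20 0 0 0 0; 20 0 0 0 0"

```text
t: 9.6
ee_pos: [441.1, -350.7, 82.0]
ee_rot: [-180.0, 0.1, 180.0]
contact_force: [0.0, 0.9, 5.7]
finger_gap: 0.324
gripper_force: 60.3
```

It is seated: the vertical force went from −2.5 to +5.7 N. I'll release and rise.

Request:
carry_out:
  deltas: "32 0 0 0 0; 40 0 0 0 0; 50 0 0 0 0; 60 0 0 0 0; 60 0 0 0 0"

```text
t: 10.1
ee_pos: [440.6, -350.2, 81.1]
ee_rot: [180.0, -0.0, 180.0]
contact_force: [0.1, -0.0, -0.2]
finger_gap: 0.705
gripper_force: 0.0
```

Request:
carry_out:
  deltas: "60 0 0 -0.2 0; 60 0 0 -0.6 0; 60 0 0 -0.8 0; 60 0 0 -0.8 0; 60 0 0 -0.5 0"

```text
t: 10.6
ee_pos: [441.6, -351.0, 230.1]
ee_rot: [-179.8, 0.2, 180.0]
contact_force: [0.5, 0.5, 0.2]
finger_gap: 0.698
gripper_force: 0.0
```

Request:
carry_out:
  deltas: "70 -0.4 0.42 0 0; 70 -0.55 0.58 0 0; 70 -0.55 0.58 0 0; 70 -0.55 0.58 0 0; 70 -0.55 0.58 0 0"

```text
t: 11.1
ee_pos: [571.6, -212.1, 227.1]
ee_rot: [-180.0, 0.0, 180.0]
contact_force: [0.5, -0.8, 0.6]
finger_gap: 0.817
gripper_force: 0.0
```

Request:
carry_out:
  deltas: "70 -0.55 0.58 0 0; 70 -0.55 0.58 0 0; 70 -0.55 0.58 0 0; 70 -0.37 0.42 0 0; 70 0 0 0 0"

```text
t: 11.6
ee_pos: [673.7, -102.3, 226.6]
ee_rot: [180.0, 0.1, -179.8]
contact_force: [-1.1, 0.4, 0.7]
finger_gap: 0.821
gripper_force: 0.0
```

Request:
carry_out:
  deltas: "70 0 0 0.5 0; 70 0 0 0.9 0; 70 0 0 0.9 0; 70 0 0 0.5 0; 70 0 0 0 0"

```text
t: 12.1
ee_pos: [667.9, -105.5, 82.3]
ee_rot: [179.9, -0.5, 180.0]
contact_force: [0.4, -0.3, 0.6]
finger_gap: 0.822
gripper_force: 0.0
```

```bash
python3 - <<'E'
from h import *
from bench import robot
s=robot.state();e=s['ee_pos'];print(e,s['finger_gap'])
for n in("side","top"):
    c=robot.get_calibration(n);im,d=robot.grab_frame(n);W=cloud(c,d).reshape(-1,3);cv2.imwrite(f'pics/w_{n}.png',im)
    h=im.reshape(-1,3).astype(int);dark=(h.max(1)-h.min(1)<14)&(h.max(1)<110)
    Q=W[dark&(abs(W[:,0]-e[0])<25)&(abs(W[:,1]-e[1])<70)&(W[:,2]>75)]
    for z in range(80,150,10):
        q=Q[(Q[:,2]>=z)&(Q[:,2]<z+10)]
        if len(q)>3:print(n,z,len(q),'x',q[:,0].min().round(),q[:,0].max().round(),'y',np.percentile(q[:,1],[2,98]).round())
im=cv2.imread('pics/w_side.png')[120:300,230:400]
cv2.imwrite('pics/w.png',cv2.resize(np.clip(im*1.5,0,255).astype(np.uint8),None,fx=3,fy=3))
E
```

```text
[ 667.89866353 -105.46477547   82.25520693] 0.8224516349535177
side 130 57 x 656.0 678.0 y [-152.  -63.]
side 140 89 x 656.0 680.0 y [-154.  -57.]
```

View pics/w.png

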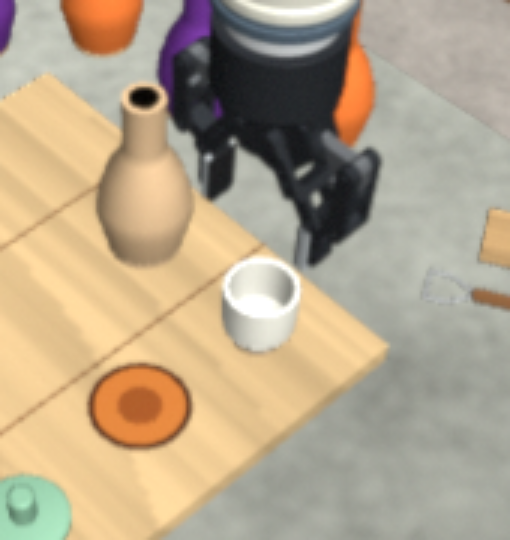

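Request:
carry_out:
  deltas: "70 0 0 0 0; 70 0 0 0 0; 70 0 0 0 0"

```text
t: 12.5
ee_pos: [672.6, -105.5, 87.9]
ee_rot: [-180.0, 0.1, 180.0]
contact_force: [-0.1, -0.7, 0.0]
finger_gap: 0.819
gripper_force: 0.0
```

Request:
carry_out:
  deltas: "70 0.03 0 0.3 0; 70 0 0 0.6 0; 70 0 0 0.5 0; 70 0 0 0.2 0; 70 0 0 0.1 0"

```text
t: 13.0
ee_pos: [669.1, -105.1, -0.6]
ee_rot: [180.0, -0.1, 180.0]
contact_force: [-0.3, -0.3, 0.9]
finger_gap: 0.819
gripper_force: 0.0
```

Request:
carry_out:
  deltas: "70 0 0 0 0; 70 0 0 0 0; 60 0 0 0 0; 54 0 0 0 0; 50 0 0 0 0"

```text
t: 13.5
ee_pos: [671.0, -105.8, 2.2]
ee_rot: [-180.0, 0.1, 180.0]
contact_force: [0.1, -2.2, 3.8]
finger_gap: 0.591
gripper_force: 5.4
```

Request:
carry_out:
  deltas: "40 0 0 0 0; 40 0 0 0 0; 40 0 0 0 0; 40 0 0 0 0; 40 0 0 0 0"

```text
t: 14.0
ee_pos: [671.0, -105.8, 2.6]
ee_rot: [-180.0, 0.1, 180.0]
contact_force: [-1.2, -3.6, 7.3]
finger_gap: 0.565
gripper_force: 60.8
```

Request:
carry_out:
  deltas: "40 0 0 -0.2 0; 40 0 0 -0.5 0; 40 0 0 -0.7 0; 40 0 0 -0.6 0; 40 0 0 0 0"

```text
t: 14.5
ee_pos: [673.4, -105.7, 106.5]
ee_rot: [-179.9, 0.5, 180.0]
contact_force: [0.6, -0.1, -1.8]
finger_gap: 0.56
gripper_force: 62.2
```

Request:
carry_out:
  deltas: "40 0.25 -0.38 0 0; 40 0.55 -0.75 0 0; 40 0.55 -0.83 0 0; 40 0.55 -0.83 0 0; 40 0.55 -0.83 0 0"

```text
t: 15.0
ee_pos: [545.9, -287.0, 100.4]
ee_rot: [180.0, -0.1, -180.0]
contact_force: [0.2, -0.5, -1.4]
finger_gap: 0.568
gripper_force: 62.2
```

Request:
carry_out:
  deltas: "40 0.28 -0.49 0 0; 40 0 0 0.5 0; 40 0 0 0.7 0; 40 0 0 0.4 0; 40 0 0 0.2 0"

```text
t: 15.5
ee_pos: [531.6, -309.7, 8.4]
ee_rot: [179.9, -0.2, 180.0]
contact_force: [0.3, 0.3, -1.5]
finger_gap: 0.57
gripper_force: 62.2
```

Request:
carry_out:
  deltas: "40 0 0 0 0; 40 0 0 0 0; 40 0 0 0 0"

```text
t: 15.8
ee_pos: [534.6, -311.2, 12.4]
ee_rot: [-179.9, 0.1, -180.0]
contact_force: [-1.0, 1.0, -0.7]
finger_gap: 0.569
gripper_force: 62.2
```

```bash
cat > see.py <<'E'
from h import *
from bench import robot
import sys
# see.py name z x y : both cameras, print light/selected points near (x,y) above z
n0,z,x,y=sys.argv[1],*map(float,sys.argv[2:5])
s=robot.state();print(s['ee_pos'].round(1),s['contact_force'].round(1))
K=[]
for n in("side","top"):
    c=robot.get_calibration(n);im,d=robot.grab_frame(n);cv2.imwrite(f'pics/{n0}_{n}.png',im);np.save(f'{n0}_{n}.npy',cloud(c,d))
    k,D,Rm,p=cam(c);u,v=cv2.projectPoints(np.array([[x,y,z]]),cv2.Rodrigues(Rm.T)[0],-Rm.T@p,k,D)[0].ravel().astype(int)
    u0,v0=np.clip(u-65,0,430),np.clip(v-65,0,290);print(n,'crop',u0,v0)
    a=cv2.resize(np.clip(im[v0:v0+130,u0:u0+130]*1.6,0,255).astype(np.uint8),None,fx=3,fy=3,interpolation=cv2.INTER_CUBIC);K.append(a)
cv2.imwrite(f'pics/{n0}.png',np.hstack(K))
E
python3 see.py c1 40 532 -313
```

```text
[ 534.6 -311.2   12.4] [-1.   1.  -0.7]
side crop 284 275
top crop 357 187
```

View pics/c1.png

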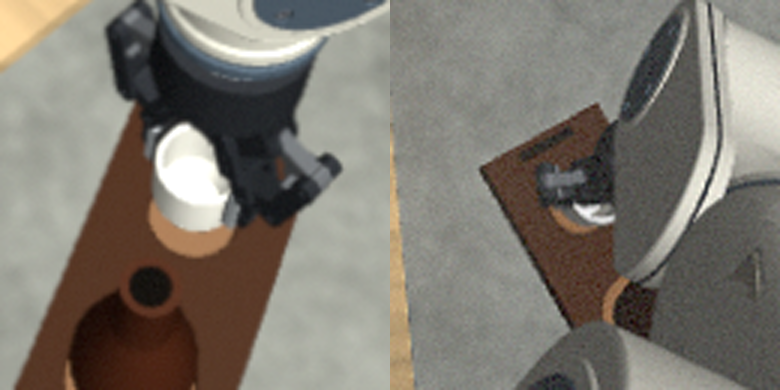

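The bottle stands in its well. The white cup is held just above the small well, near crop (195,180). I'll fit its wall to centre it.

```bash
cat > cyl.py <<'E'
from h import *
import sys
# cyl.py name x y zlo zhi r colour
n0=sys.argv[1];x,y,zl,zh,r=map(float,sys.argv[2:7]);col=sys.argv[7]
for n in("side","top"):
    W=np.load(f'{n0}_{n}.npy').reshape(-1,3);im=cv2.imread(f'pics/{n0}_{n}.png').reshape(-1,3).astype(int)
    b,g,rr=im.T
    m={'white':(im.max(1)-im.min(1)<25)&(im.min(1)>95),'green':(g-rr>12)&(g>60),'brown':(im.max(1)<80)&(rr-b>6)}[col]
    rad=np.hypot(W[:,0]-x,W[:,1]-y)
    Q=W[m&(rad<r+7)&(W[:,2]>zl)&(W[:,2]<zh)]
    if len(Q)<10:print(n,'few',len(Q));continue
    for i in range(4):
        q=circ(Q,r);rad=np.hypot(*(Q[:,:2]-q).T);Q2=Q[abs(rad-r)<2.2]
        q=circ(Q2,r) if len(Q2)>8 else q
    print(n,len(Q),len(Q2),q.round(1),'z',Q[:,2].min().round(1),Q[:,2].max().round(1))
E
python3 cyl.py c1 531 -313 58 82 25 white
```

```text
side 286 204 [ 533.7 -311.8] z 58.3 82.0
top 25 14 [ 490.2 -296.4] z 61.1 80.5
```

Request:
carry_out:
  deltas: "40 0.045 -0.03 0 0; 40 0 0 0.08 0; 40 0 0 0.08 0; 40 0 0 0.06 0; 40 0 0 0 0"

```text
t: 16.4
ee_pos: [530.9, -312.0, -0.6]
ee_rot: [180.0, -0.1, 180.0]
contact_force: [0.4, -0.4, -0.0]
finger_gap: 0.567
gripper_force: 62.2
```

Request:
carry_out:
  deltas: "40 0 0 0.03 0; 40 0 0 0.02 0; 40 0 0 0 0; 40 0 0 0.01 0; 40 0 0 0 0"

```text
t: 16.9
ee_pos: [531.6, -312.4, -2.4]
ee_rot: [-180.0, 0.0, 180.0]
contact_force: [-0.8, 0.9, 4.7]
finger_gap: 0.565
gripper_force: 62.6
```

Request:
carry_out:
  deltas: "54 0 0 0 0; 62 0 0 0 0; 70 0 0 0 0; 70 0 0 0 0; 70 0 0 -0.1 0"

```text
t: 17.4
ee_pos: [530.9, -312.0, 1.6]
ee_rot: [180.0, -0.1, 180.0]
contact_force: [-0.1, -0.0, 0.5]
finger_gap: 0.815
gripper_force: 0.0
```

Request:
carry_out:
  deltas: "70 0 0 -0.4 0; 70 0 0 -0.7 0; 75 0 0 -0.8 0; 80 0 0 -0.5 0; 84 0.1 0.5 -0.1 0"

```text
t: 17.9
ee_pos: [529.4, -290.5, 131.6]
ee_rot: [-179.7, 0.4, 179.9]
contact_force: [0.5, 0.4, 0.8]
finger_gap: 0.984
gripper_force: 0.0
```

Request:
carry_out:
  deltas: "84 0.16 0.85 0 0; 84 0.16 0.85 0 0; 84 0.16 0.85 0 0; 84 0.16 0.85 0 0; 84 0.16 0.85 0 0"

```text
t: 18.4
ee_pos: [486.0, -73.3, 127.6]
ee_rot: [-180.0, 0.0, 180.0]
contact_force: [1.2, 0.3, 0.3]
finger_gap: 0.984
gripper_force: 0.0
```

Request:
carry_out:
  deltas: "84 0.16 0.85 0 0; 84 0.12 0.7 0 0; 84 0.08 0.39 0 0; 84 0 0 0 0; 84 0 0 0 0"

```text
t: 18.9
ee_pos: [468.7, 22.3, 127.5]
ee_rot: [-180.0, 0.0, -179.9]
contact_force: [0.4, -0.2, -0.4]
finger_gap: 0.984
gripper_force: 0.0
```

Request:
carry_out:
  deltas: "84 0 0 0 0; 84 0 0 0 0"

```text
t: 19.1
ee_pos: [468.7, 21.3, 127.2]
ee_rot: [-180.0, 0.0, 179.9]
contact_force: [0.1, -0.0, 0.0]
finger_gap: 0.984
gripper_force: 0.0
```

```bash
python3 see.py j1 90 467 20; python3 - <<'E'
from h import *
W=np.load('j1_side.npy').reshape(-1,3);h=cv2.imread('pics/j1_side.png').reshape(-1,3).astype(int)
dark=(h.max(1)-h.min(1)<14)&(h.max(1)<110)
Q=W[dark&(abs(W[:,0]-468)<30)&(abs(W[:,1]-21)<75)&(W[:,2]>110)]
for z in range(140,220,10):
    q=Q[(Q[:,2]>=z)&(Q[:,2]<z+10)]
    if len(q)>3:print(z,len(q),'x',np.percentile(q[:,0],[2,98]).round(),'y',np.percentile(q[:,1],[2,98]).round())
E
python3 cyl.py j1 466 20 40 95 30 green; python3 cyl.py c1 461 126 1 2 1 brown
```

```text
[468.7  21.3 127.2] [ 0.1 -0.   0. ]
side crop 125 165
top crop 218 228
180 51 x [457. 477.] y [-27.  69.]
190 91 x [457. 477.] y [-34.  69.]
200 81 x [457. 473.] y [-34.  69.]
210 56 x [457. 471.] y [-31.  71.]
side 1082 427 [465.8  20.8] z 40.0 94.7
top few 0
side few 0
top few 0
```

Request:
carry_out:
  deltas: "84 0.02 0.01 0.5 0; 84 0 0 0.8 0; 84 0 0 0.6 0; 84 0 0 0.3 0; 84 0 0 0.18 0"

```text
t: 19.7
ee_pos: [466.6, 22.2, 6.6]
ee_rot: [-180.0, -0.1, 179.9]
contact_force: [-0.6, 0.3, 0.1]
finger_gap: 0.982
gripper_force: 0.0
```

Request:
carry_out:
  deltas: "84 0 0 0 0; 84 0 0 0 0; 74 0 0 0 0; 66 0 0 0 0; 60 0 0 0 0"

```text
t: 20.2
ee_pos: [468.3, 22.5, 9.2]
ee_rot: [-180.0, 0.1, 180.0]
contact_force: [-0.5, -2.8, 8.8]
finger_gap: 0.705
gripper_force: 27.6
```

Request:
carry_out:
  deltas: "50 0 0 0 0; 50 0 0 0 0; 50 0 0 0 0; 50 0 0 0 0; 50 0 0 0 0"

```text
t: 20.7
ee_pos: [468.3, 22.5, 9.5]
ee_rot: [-180.0, 0.1, 180.0]
contact_force: [-1.6, -2.3, 12.3]
finger_gap: 0.701
gripper_force: 61.6
```

Request:
carry_out:
  deltas: "50 0 0 -0.2 0; 50 0 0 -0.5 0; 50 0 0 -0.7 0; 50 0 0 -0.6 0; 50 -0.04 0.4 0 0"

```text
t: 21.2
ee_pos: [471.8, 42.0, 112.2]
ee_rot: [180.0, 0.4, 179.9]
contact_force: [0.2, -0.0, -3.3]
finger_gap: 0.702
gripper_force: 65.8
```

Request:
carry_out:
  deltas: "50 -0.08 0.8 0 0; 50 -0.08 0.8 0 0; 50 -0.08 0.8 0 0; 50 -0.08 0.8 0 0; 50 -0.08 0.8 0 0"

```text
t: 21.7
ee_pos: [488.9, 244.4, 108.6]
ee_rot: [-180.0, -0.0, -180.0]
contact_force: [0.6, -0.7, -2.9]
finger_gap: 0.701
gripper_force: 65.9
```

Request:
carry_out:
  deltas: "50 -0.08 0.8 0 0; 50 -0.04 0.5 0 0; 50 0 0.24 0 0; 50 0 0 0.5 0; 50 0 0 0.6 0"

```text
t: 22.2
ee_pos: [496.0, 320.3, 54.0]
ee_rot: [179.9, 0.1, -180.0]
contact_force: [0.4, -0.7, -3.3]
finger_gap: 0.699
gripper_force: 66.0
```

Request:
carry_out:
  deltas: "50 0 0 0.4 0; 50 0 0 0.2 0; 50 0 0 0.05 0; 50 0 0 0 0; 50 0 0 0 0"

```text
t: 22.7
ee_pos: [496.3, 320.0, 21.8]
ee_rot: [179.9, 0.1, 180.0]
contact_force: [0.6, 0.8, -2.9]
finger_gap: 0.699
gripper_force: 66.0
```

```bash
python3 see.py j2 60 494 317; python3 cyl.py j2 494 317 45 100 30 green
```

```text
[496.3 320.   21.8] [ 0.6  0.8 -2.9]
side crop 55 88
top crop 86 228
side 413 227 [496.3 320.5] z 45.2 100.0
top 82 33 [449.2 286.2] z 48.4 99.9
```

View pics/j2.png

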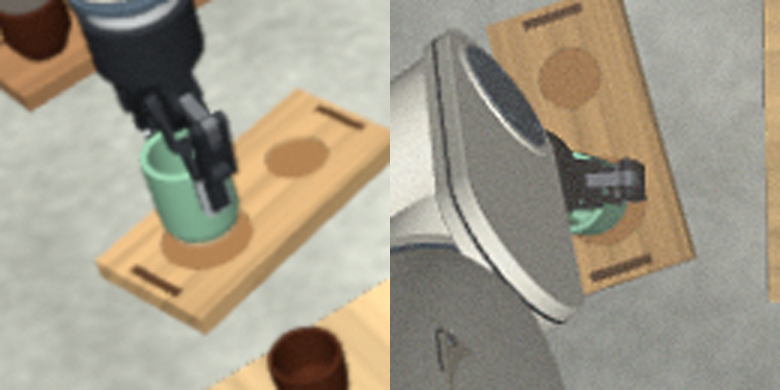

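The jar hovers centred over the pale large well (side crop about (200,220)), within 3 mm. I'll nudge and lower it.

Request:
carry_out:
  deltas: "50 0.03 -0.05 0.08 0; 50 0 0 0.1 0; 50 0 0 0.08 0; 50 0 0 0.04 0; 50 0 0 0 0"

```text
t: 23.3
ee_pos: [493.7, 317.0, 5.1]
ee_rot: [-180.0, -0.0, 180.0]
contact_force: [-0.1, -1.3, -2.4]
finger_gap: 0.699
gripper_force: 66.0
```

Request:
carry_out:
  deltas: "50 0 0 0.02 0; 50 0 0 0.02 0; 50 0 0 0.01 0; 50 0 0 0 0; 50 0 0 0 0"

```text
t: 23.8
ee_pos: [494.1, 317.3, 4.5]
ee_rot: [180.0, 0.0, 180.0]
contact_force: [-3.7, -2.9, 10.8]
finger_gap: 0.699
gripper_force: 67.3
```

Request:
carry_out:
  deltas: "64 0 0 0 0; 72 0 0 0 0; 80 0 0 0 0; 80 0 0 -0.1 0; 80 0 0 -0.5 0"

```text
t: 24.3
ee_pos: [492.2, 316.1, 31.3]
ee_rot: [-179.8, -0.2, 180.0]
contact_force: [0.6, 0.1, 0.0]
finger_gap: 0.936
gripper_force: 0.0
```

Request:
carry_out:
  deltas: "80 0 0 -0.8 0; 80 0 0 -0.9 0; 70 0 0 -0.6 0; 50 0.03 -0.4 -0.1 0; 50 0.06 -0.85 0 0"

```text
t: 24.8
ee_pos: [490.7, 256.0, 154.8]
ee_rot: [179.9, 0.2, -179.8]
contact_force: [1.1, -0.5, -0.2]
finger_gap: 0.582
gripper_force: 0.0
```

Request:
carry_out:
  deltas: "40 0.06 -0.85 0 0; 40 0.06 -0.85 0 0; 40 0.06 -0.85 0 0; 40 0.06 -0.85 0 0; 40 0.06 -0.85 0 0"

```text
t: 25.3
ee_pos: [473.0, 40.1, 152.5]
ee_rot: [-180.0, -0.1, -180.0]
contact_force: [0.5, -0.5, -1.0]
finger_gap: 0.469
gripper_force: 0.0
```

Request:
carry_out:
  deltas: "40 0.06 -0.85 0 0; 40 0.06 -0.85 0 0; 40 0.06 -0.85 0 0; 40 0.01 -0.43 0 0; 40 0 0 0 0"

```text
t: 25.8
ee_pos: [463.8, -109.4, 152.6]
ee_rot: [-180.0, -0.1, 179.8]
contact_force: [0.7, 0.6, -0.1]
finger_gap: 0.472
gripper_force: 0.0
```

Request:
carry_out:
  deltas: "40 0 0 0.5 0; 40 0 0 0.8 0; 40 0 0 0.5 0; 40 0 0 0 0; 40 0 0 0 0"

```text
t: 26.3
ee_pos: [464.4, -106.2, 63.0]
ee_rot: [180.0, -0.1, -180.0]
contact_force: [-0.5, -0.6, 0.5]
finger_gap: 0.467
gripper_force: 0.0
```

```bash
python3 see.py l1 54 463 -109; python3 - <<'E'
from h import *
W=np.load('l1_side.npy').reshape(-1,3);h=cv2.imread('pics/l1_side.png').reshape(-1,3).astype(int)
dark=(h.max(1)-h.min(1)<14)&(h.max(1)<110)
Q=W[dark&(abs(W[:,0]-465)<30)&(abs(W[:,1]+107)<55)&(W[:,2]>60)]
for z in range(70,150,6):
    q=Q[(Q[:,2]>=z)&(Q[:,2]<z+6)]
    if len(q)>2:print(z,len(q),'x',np.percentile(q[:,0],[2,98]).round(),'y',np.percentile(q[:,1],[2,98]).round())
W=np.load('l1_top.npy').reshape(-1,3)
E
python3 cyl.py l1 463 -109 38 60 8.5 green
```

```text
[ 464.4 -106.2   63. ] [-0.5 -0.6  0.5]
side crop 171 220
top crop 275 225
106 15 x [453. 467.] y [-132.  -84.]
112 37 x [452. 469.] y [-136.  -80.]
118 38 x [452. 468.] y [-139.  -81.]
124 37 x [453. 467.] y [-139.  -80.]
130 32 x [452. 467.] y [-138.  -80.]
136 29 x [453. 466.] y [-137.  -79.]
142 23 x [450. 464.] y [-137.  -81.]
148 55 x [451. 469.] y [-152.  -77.]
side 97 65 [ 464.1 -106.7] z 38.1 58.4
top few 0
```

View pics/l1.png

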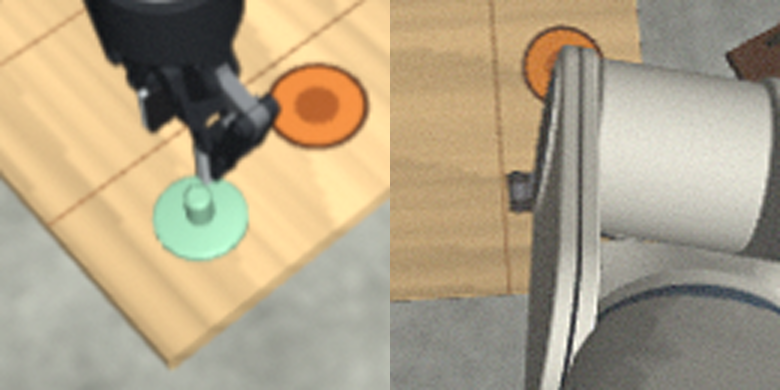

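The tips hang centred over the knob (side crop about (200,190)), with their lowest point at z≈107. I'll lower 63 mm and close.

Request:
carry_out:
  deltas: "40 0 0 0.4 0; 40 0 0 0.5 0; 40 0 0 0.25 0; 40 0 0 0.11 0; 40 0 0 0 0"

```text
t: 26.9
ee_pos: [465.1, -106.8, 0.3]
ee_rot: [180.0, -0.0, 180.0]
contact_force: [-0.9, -1.0, 0.2]
finger_gap: 0.466
gripper_force: 0.0
```

Request:
carry_out:
  deltas: "40 0 0 0 0; 30 0 0 0 0; 22 0 0 0 0; 17 0 0 0 0; 14 0 0 0 0"

```text
t: 27.4
ee_pos: [465.3, -107.0, 0.7]
ee_rot: [-180.0, 0.1, 180.0]
contact_force: [-1.4, -1.0, 6.3]
finger_gap: 0.175
gripper_force: 43.0
```

Request:
carry_out:
  deltas: "8 0 0 0 0; 8 0 0 0 0; 8 0 0 0 0; 8 0 0 0 0; 8 0 0 0 0"

```text
t: 27.9
ee_pos: [465.4, -107.0, 0.8]
ee_rot: [-180.0, 0.1, 180.0]
contact_force: [-1.0, 0.1, 7.3]
finger_gap: 0.168
gripper_force: 58.5
```

Request:
carry_out:
  deltas: "8 0 0 -0.2 0; 8 0 0 -0.6 0; 8 0 0 -0.8 0; 8 0 0 -0.7 0; 8 -0.03 0.4 -0.3 0"

```text
t: 28.4
ee_pos: [468.3, -88.1, 133.8]
ee_rot: [-179.9, 0.3, 179.9]
contact_force: [0.2, -0.0, -0.4]
finger_gap: 0.166
gripper_force: 58.8
```

Request:
carry_out:
  deltas: "8 -0.06 0.8 0 0; 8 -0.06 0.8 0 0; 8 -0.06 0.8 0 0; 8 -0.06 0.8 0 0; 8 -0.06 0.8 0 0"

```text
t: 28.9
ee_pos: [481.2, 114.8, 130.8]
ee_rot: [180.0, 0.0, 180.0]
contact_force: [1.3, -0.5, -0.3]
finger_gap: 0.167
gripper_force: 58.8
```

Request:
carry_out:
  deltas: "8 -0.06 0.8 0 0; 8 -0.06 0.8 0 0; 8 -0.06 0.8 0 0; 8 -0.06 0.8 0 0; 8 -0.03 0.6 0 0"

```text
t: 29.4
ee_pos: [494.8, 305.6, 130.8]
ee_rot: [180.0, 0.0, -179.9]
contact_force: [0.2, -0.0, -0.9]
finger_gap: 0.168
gripper_force: 58.8
```

Request:
carry_out:
  deltas: "8 0 0.28 0 0; 8 0 0 0.3 0; 8 0 0 0.3 0; 8 0 0 0.1 0; 8 0 0 0 0"

```text
t: 29.9
ee_pos: [493.9, 315.2, 93.3]
ee_rot: [-179.9, -0.2, 179.9]
contact_force: [0.2, -1.3, -1.4]
finger_gap: 0.164
gripper_force: 58.8
```

Request:
carry_out:
  deltas: "8 0 0 0 0; 8 0 0 0 0"

```text
t: 30.1
ee_pos: [495.4, 316.8, 95.5]
ee_rot: [180.0, 0.0, 179.9]
contact_force: [0.7, 0.6, -0.9]
finger_gap: 0.172
gripper_force: 58.8
```

```bash
python3 see.py l2 90 494 317; python3 cyl.py l2 494 317 40 84 30 green; python3 cyl.py l2 494 317 104 125 29 green
```

```text
[495.4 316.8  95.5] [ 0.7  0.6 -0.9]
side crop 51 78
top crop 81 227
side 620 276 [493.1 319. ] z 40.0 83.9
top 147 107 [493.6 317.7] z 41.2 83.9
side 26 26 [494.4 318.7] z 121.7 124.9
top 116 37 [498.6 316.2] z 117.9 125.0
```

View pics/l2.png

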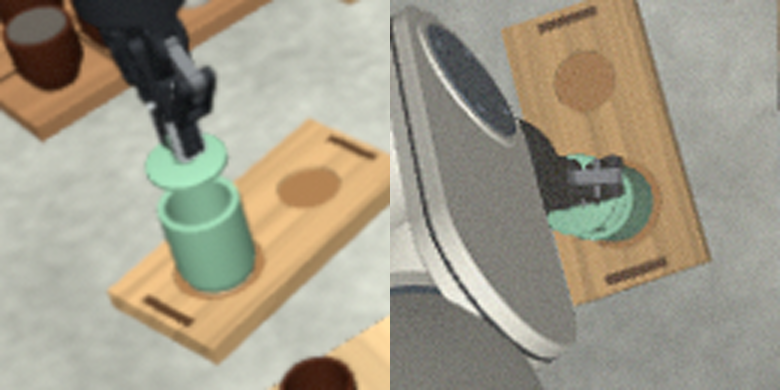

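The lid is held level above the seated jar (side crop: lid (187,158), jar mouth (200,203)), aligned to about 1 mm. I'll lower it in.

Request:
carry_out:
  deltas: "8 0.015 0.02 0.2 0; 8 0 0 0.2 0; 8 0 0 0.1 0; 8 0 0 0.04 0; 8 0 0 0 0"

```text
t: 30.7
ee_pos: [493.9, 318.0, 67.4]
ee_rot: [-180.0, -0.1, 180.0]
contact_force: [-0.4, 0.2, -1.6]
finger_gap: 0.165
gripper_force: 58.8
```

Request:
carry_out:
  deltas: "8 0 0 0.06 0; 8 0 0 0.04 0; 8 0 0 0.03 0; 8 0 0 0 0; 8 0 0 0 0"

```text
t: 31.2
ee_pos: [494.3, 318.2, 61.7]
ee_rot: [180.0, 0.0, 180.0]
contact_force: [-0.4, 0.1, -0.2]
finger_gap: 0.163
gripper_force: 58.8
```

Request:
carry_out:
  deltas: "8 0 0 0.02 0; 8 0 0 0 0; 8 0 0 0.015 0; 8 0 0 0 0; 8 0 0 0 0"

```text
t: 31.7
ee_pos: [494.3, 318.2, 59.9]
ee_rot: [-180.0, -0.0, 180.0]
contact_force: [1.3, -0.1, -0.2]
finger_gap: 0.167
gripper_force: 58.8
```

Request:
carry_out:
  deltas: "8 0 0 0.01 0; 8 0 0 0 0; 8 0 0 0.01 0; 8 0 0 0 0; 8 0 0 0 0"

```text
t: 32.2
ee_pos: [494.5, 318.4, 59.8]
ee_rot: [180.0, 0.0, 180.0]
contact_force: [-2.6, -0.7, 8.6]
finger_gap: 0.167
gripper_force: 59.8
```

Contact came at the predicted height, so the lid is seated. I'll release, rise and go to the brown cup.

Request:
carry_out:
  deltas: "18 0 0 0 0; 24 0 0 0 0; 32 0 0 0 0; 40 0 0 0 0; 40 0 0 -0.1 0"

```text
t: 32.7
ee_pos: [493.7, 317.9, 63.3]
ee_rot: [-180.0, -0.1, 180.0]
contact_force: [0.2, 0.5, -0.3]
finger_gap: 0.467
gripper_force: 0.0
```

Request:
carry_out:
  deltas: "40 0 0 -0.4 0; 40 0 0 -0.7 0; 50 0 0 -0.6 0; 60 0.05 -0.3 0 0; 70 0.11 -0.7 0 0"

```text
t: 33.2
ee_pos: [487.3, 269.5, 150.1]
ee_rot: [179.9, 0.2, -179.9]
contact_force: [0.8, -0.1, -0.7]
finger_gap: 0.815
gripper_force: 0.0
```

Request:
carry_out:
  deltas: "70 0.12 -0.8 0 0; 70 0.13 -0.8 0 0; 70 0.12 -0.7 0 0; 70 0.1 -0.5 0 0; 70 0 0 0 0"

```text
t: 33.7
ee_pos: [461.0, 125.4, 148.4]
ee_rot: [-179.9, -0.1, 179.8]
contact_force: [0.4, 0.4, -0.0]
finger_gap: 0.819
gripper_force: 0.0
```

Request:
carry_out:
  deltas: "70 0 0 0.5 0; 70 0 0 0.7 0; 70 0 0 0.4 0; 70 0 0 0 0; 70 0 0 0 0"

```text
t: 34.2
ee_pos: [462.6, 128.5, 68.8]
ee_rot: [-180.0, -0.0, -180.0]
contact_force: [0.5, 0.6, 0.5]
finger_gap: 0.82
gripper_force: 0.0
```

```bash
python3 see.py b1 60 461 126; python3 - <<'E'
from h import *
W=np.load('b1_side.npy').reshape(-1,3);h=cv2.imread('pics/b1_side.png').reshape(-1,3).astype(int)
dark=(h.max(1)-h.min(1)<14)&(h.max(1)<110)
Q=W[dark&(abs(W[:,0]-462)<30)&(abs(W[:,1]-128)<65)&(W[:,2]>80)]
for z in range(90,150,8):
    q=Q[(Q[:,2]>=z)&(Q[:,2]<z+8)]
    if len(q)>2:print(z,len(q),'x',np.percentile(q[:,0],[2,98]).round(),'y',np.percentile(q[:,1],[2,98]).round())
for n in("side","top"):
    W=np.load(f'b1_{n}.npy').reshape(-1,3);Q=W[(np.hypot(W[:,0]-494,W[:,1]-318)<45)&(W[:,2]>80)]
    k=Q[Q[:,2]>100];dd=Q[(Q[:,2]>86)&(Q[:,2]<97)]
    print(n,'lid top',Q[:,2].max() if len(Q) else 0,'knob',np.median(k,0).round(1) if len(k) else 0,'disc z',np.percentile(dd[:,2],[5,50,95]).round(1) if len(dd) else 0,'ext',dd.min(0).round(1),dd.max(0).round(1))
E
python3 cyl.py b1 461 126 50 72 25 brown
```

```text
[462.6 128.5  68.8] [0.5 0.6 0.5]
side crop 92 145
top crop 171 235
114 20 x [454. 469.] y [ 86. 168.]
122 50 x [451. 467.] y [ 82. 168.]
130 57 x [452. 467.] y [ 81. 167.]
138 53 x [451. 468.] y [ 81. 170.]
146 33 x [451. 463.] y [ 81. 169.]
side lid top 116.60152957003936 knob [486.2 317.7 111.5] disc z [87.1 92.2 94.4] ext [463.  289.1  86.2] [491.3 344.1  95.4]
top lid top 116.66032922076363 knob [492.4 317.  109.8] disc z [86.6 88.8 91.8] ext [466.4 297.9  86. ] [521.3 345.1  95.7]
side 332 153 [461.8 127.5] z 50.1 72.0
top few 0
```

Request:
carry_out:
  deltas: "70 0.01 0 0.4 0; 70 0 0 0.5 0; 70 0 0 0.3 0; 70 0 0 0.13 0; 70 0 0 0 0"

```text
t: 34.8
ee_pos: [462.5, 128.3, 2.6]
ee_rot: [180.0, 0.0, 180.0]
contact_force: [0.5, 0.3, -0.3]
finger_gap: 0.819
gripper_force: 0.0
```

Request:
carry_out:
  deltas: "70 0 0 0 0; 64 0 0 0 0; 58 0 0 0 0; 54 0 0 0 0; 50 0 0 0 0"

```text
t: 35.3
ee_pos: [462.5, 128.1, 2.8]
ee_rot: [-180.0, 0.0, -180.0]
contact_force: [0.2, -1.7, 5.0]
finger_gap: 0.589
gripper_force: 9.9
```

Request:
carry_out:
  deltas: "40 0 0 0 0; 40 0 0 0 0; 40 0 0 0 0; 40 0 0 0 0; 40 0 0 0 0"

```text
t: 35.8
ee_pos: [462.7, 128.0, 3.2]
ee_rot: [-180.0, 0.0, 180.0]
contact_force: [-0.7, -3.6, 10.2]
finger_gap: 0.571
gripper_force: 59.9
```

Request:
carry_out:
  deltas: "40 0 0 -0.2 0; 40 0 0 -0.6 0; 40 0 0 -0.8 0; 40 0 0 -0.6 0; 40 -0.1 0.17 -0.3 0"

```text
t: 36.3
ee_pos: [467.7, 136.6, 130.3]
ee_rot: [180.0, 0.2, 180.0]
contact_force: [0.5, 0.6, -2.1]
finger_gap: 0.567
gripper_force: 62.4
```

Request:
carry_out:
  deltas: "40 -0.45 0.74 0 0; 40 -0.45 0.74 0 0; 40 -0.45 0.74 0 0; 40 -0.45 0.74 0 0; 40 -0.45 0.74 0 0"

```text
t: 36.8
ee_pos: [580.0, 323.2, 127.6]
ee_rot: [-180.0, -0.0, -180.0]
contact_force: [1.0, -0.4, -0.7]
finger_gap: 0.569
gripper_force: 62.3
```

Request:
carry_out:
  deltas: "40 -0.2 0.32 0 0; 40 -0.05 0.1 0 0; 40 0 0 0.4 0; 40 0 0 0.7 0; 40 0 0 0.7 0"

```text
t: 37.3
ee_pos: [591.9, 342.0, 37.2]
ee_rot: [180.0, 0.0, 180.0]
contact_force: [-0.2, -0.1, -1.5]
finger_gap: 0.569
gripper_force: 62.4
```

Request:
carry_out:
  deltas: "40 0 0 0.35 0; 40 0 0 0.1 0; 40 0 0 0 0; 40 0 0 0 0; 40 0 0 0 0"

```text
t: 37.8
ee_pos: [593.4, 343.3, 16.8]
ee_rot: [179.9, 0.1, 180.0]
contact_force: [0.6, 0.6, -1.2]
finger_gap: 0.565
gripper_force: 62.4
```

```bash
python3 see.py b2 50 592 342; python3 cyl.py b2 592 342 50 85 25 brown
```

```text
[593.4 343.3  16.8] [ 0.6  0.6 -1.2]
side crop 86 65
top crop 75 186
side 239 158 [593.7 341.7] z 50.9 85.0
top 69 62 [593.6 342.2] z 50.6 84.0
```

View pics/b2.png

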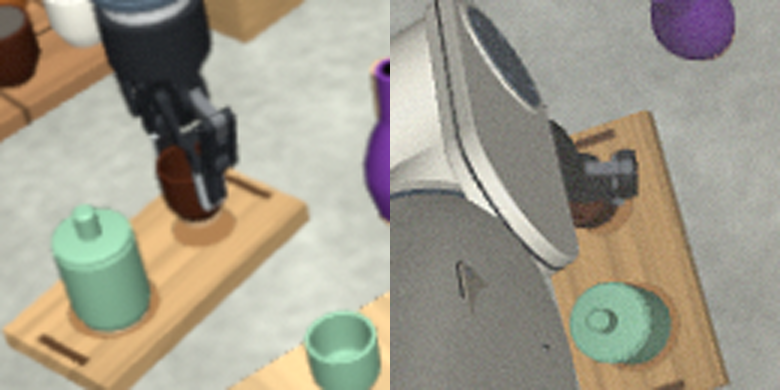

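The jar stands closed with its lid flat. The brown cup hovers over the small well (side crop about (195,215)), 1.6 mm off in x. I'll correct that and lower.

Request:
carry_out:
  deltas: "40 0.03 0 0.1 0; 40 0 0 0.1 0; 40 0 0 0.08 0; 40 0 0 0.04 0; 40 0 0 0 0"

```text
t: 38.4
ee_pos: [590.6, 342.6, -1.4]
ee_rot: [-180.0, -0.0, 180.0]
contact_force: [0.7, 0.7, -1.0]
finger_gap: 0.569
gripper_force: 62.4
```

Request:
carry_out:
  deltas: "40 0 0 0.03 0; 40 0 0 0.01 0; 40 0 0 0 0; 40 0 0 0.01 0; 40 0 0 0 0"

```text
t: 38.9
ee_pos: [591.2, 342.7, -1.8]
ee_rot: [180.0, 0.0, 180.0]
contact_force: [-3.6, -3.6, 13.2]
finger_gap: 0.569
gripper_force: 63.6
```

Seated. I'll release, rise and move aside so the cameras can see everything.

Request:
carry_out:
  deltas: "54 0 0 0 0; 60 0 0 0 0; 66 0 0 0 0; 70 0 0 0 0; 70 0 0 -0.1 0"

```text
t: 39.4
ee_pos: [590.1, 342.4, 0.6]
ee_rot: [-180.0, -0.1, 180.0]
contact_force: [-0.0, 0.5, -0.1]
finger_gap: 0.821
gripper_force: 0.0
```

Request:
carry_out:
  deltas: "70 0 0 -0.5 0; 70 0 0 -0.8 0; 70 0 0 -0.9 0; 70 0 0 -0.9 0; 70 0 0 -0.8 0"

```text
t: 39.9
ee_pos: [590.9, 342.8, 199.1]
ee_rot: [180.0, 0.1, 180.0]
contact_force: [0.5, -0.2, 0.9]
finger_gap: 0.819
gripper_force: 0.0
```

Request:
carry_out:
  deltas: "70 0.5 0.5 -0.3 0; 70 0.6 0.6 0 0; 70 0.6 0.6 0 0; 70 0.6 0.6 0 0; 70 0.6 0.6 0 0"

```text
t: 40.4
ee_pos: [444.5, 488.7, 211.9]
ee_rot: [180.0, 0.0, 180.0]
contact_force: [0.6, -0.1, 0.6]
finger_gap: 0.825
gripper_force: 0.0
```

Request:
carry_out:
  deltas: "70 0.6 0.6 0 0; 70 0.6 0.6 0 0; 70 0.5 0.5 0 0; 70 0.3 0.3 0 0; 70 0 0 0 0"

```text
t: 40.9
ee_pos: [343.4, 589.7, 211.5]
ee_rot: [180.0, -0.0, -179.8]
contact_force: [-0.1, -0.3, -0.1]
finger_gap: 0.821
gripper_force: 0.0
```

```bash
python3 - <<'E'
from h import *
from bench import robot
print(robot.state()['ee_pos'])
im,d=robot.grab_frame("top");cv2.imwrite('pics/fin.png',np.clip(im*1.6,0,255).astype(np.uint8))
W=cloud(robot.get_calibration("top"),d).reshape(-1,3)
for k,x,y,z,h in(("bottle",437,-353,151,6),("wcup",532,-313,65,6),("lid",494,317,113,6),("bcup",592,342,65,6),("gcup",569,129,70,6),("buff",673,2,156,6),("dish",567,-103,36,6)):
    Q=W[(np.hypot(W[:,0]-x,W[:,1]-y)<45)&(W[:,2]>z-h)&(W[:,2]<z+12)]
    print(k,len(Q),((Q.min(0)+Q.max(0))/2)[:2].round(1),(Q.max(0)-Q.min(0))[:2].round(1),Q[:,2].max().round(1))
E
```

```text
[343.35759328 589.67162357 211.5436629 ]
bottle 153 [ 437.6 -353.4] [28.9 28.7] 154.2
wcup 122 [ 530.  -312.1] [47.8 47.6] 67.8
lid 51 [492.7 317.6] [15.2 17.6] 113.2
bcup 110 [589.6 342.1] [46.4 48.3] 66.5
gcup 120 [569.8 127.4] [48.5 49.6] 74.9
buff 144 [672.8   1.6] [28.9 26.5] 158.0
dish 597 [ 567.1 -102.3] [64.4 64.5] 39.1
```

View pics/fin.png

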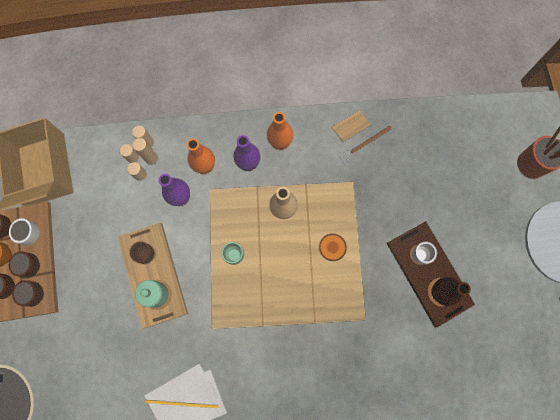

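All the pots stand where they should: on the dark tray, bottle (447,290) and white cup (424,252); on the pale tray, closed jar (151,293) and brown cup (143,252). The spare stock has not moved, and the measured heights match pots standing flat in their wells.

```bash
python3 -c "
from bench import robot
print(robot.job_done())"
```

```text
the job is handed in; nothing more can be done
None
```

Both orders are packed and handed in at about 41 s of the 131 s allowed: the bottle and white cup on the dark tray, the lidded tea jar and brown cup on the pale tray, all upright in their wells in the last camera check, with the spare stock unmoved.

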